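# Free the brass plate from under the spring finger and lay it on the flat stake

## Task

On the goldsmith's bench two hold-down fixtures each clamp a piece of brass under a spring finger. At the one holding the rectangular plate (not the round disc), first swing the finger up by its ball knob until it stays open by itself, without shifting the plate; then take the plate and set it down gently, not dropped, so that it lies flat and centred on the flat-topped round stake (not the ball-headed one). Leave the finger open.

Things in the scene. Friction and masses are not known exactly. Their poses are not given: they have to be found in the camera images.
- finger (a joint): steel spring finger (12 mm wide) holding the rectangular plate; hinge angle in rad, 0 = pressing on the plate, 1.85 = fully open, leaning back. Over-centre spring: below 0.85 it snaps shut, above 0.85 it springs fully open and stays. About 4 N at the knob starts it. Shut, its arm runs level from the hinge 62 mm towards the plate.
- finger_knob (a point): centre of the 18 mm black ball knob on a thin stalk on that finger, 102 mm above the table when shut; turns with the finger. Shut: x axis level, from plate towards hinge; y along the hinge line; z up; the hinge line lies 61 mm along +x and 36 mm below. Opening carries it up and over towards +x (a turn about +y) on a 71 mm radius.
- blank_center (a point): centre of the loose brass plate, 70 (its x) by 50 (its y) by 6 mm (z), 0.14 to 0.22 kg. Starts 48 mm above the table on a wooden rest 22 mm wide, so its long edges overhang 14 mm each side, free below down to the base plate (12 mm above the table). The finger presses it 22 mm from its centre, hinge side; the shut knob stands above it, 14 mm from centre.
- anvil_top (a point): centre of the top face of the fixed flat-topped round steel stake: face 36 mm diameter, 50 mm above the table, z up; head 12 mm deep on a 22 mm stem, over an 80 mm square wooden base 20 mm high (the ball-headed stake stands on a round base). The plate is wider than the face and overhangs it all round.
Mind the look-alikes: they are no part of the job. Leave any green look-alike of the part that bears anvil_top alone.

How it is judged:
On the way:
1. the finger is swung open past 1.2 rad while the plate is still within 15 mm of where it lay (value of joint finger above 1.2 rad and distance of blank_center from where it was at the start of the episode below 0.015 m), for 0.2 s.
At the end, for the whole second after the job is handed in: The rectangular plate lies at rest, flat (within 0.15 rad) on the flat-topped stake, its centre within 15 mm of the centre of the face; the finger stands open by more than 1.2 rad (value of joint finger above 1.2 rad and horizontal distance between blank_center and anvil_top below 0.015 m and z of blank_center in the frame of anvil_top between 0 and 0.007 m and angle between blank_center's own z axis and vertical below 0.15 rad and linear speed of blank below 0.03 m/s); the robot touches nothing.
It fails at once if the plate is dropped (faster than 0.6 m/s, about an 18 mm fall, while not held) (linear speed of blank above 0.6 m/s and contact force between the fingers and blank below 0.1 N).
It also fails if it takes over 48 s, if anything falls off the work surface, if the arm or the gripper's body presses on something with over 40 N, if the wrist force passes 120 N, or if a joint passes its speed limit or range.

## Robot

A 6-joint arm with a two-finger parallel gripper is mounted at the origin on the work surface. World frame = base frame: x ahead of the robot, y to its left, z up, the work surface at z = 0. Lengths are in m, angles in rad, forces in N, time in s.
With the tool pointing down it reaches from about 0.375 to 0.975 m from the base axis. Payload 3.8 kg.
Tool frame: the origin (TCP) lies at the very end of the fingers, on their centre line; the grasp point (between the pads) lies 19 mm behind it (hold_point_z is the distance from the TCP to the grasp point, in m); z points along the fingers, y is the direction in which the jaws open and shut (so a half turn about z gives the same grasp; the last joint's range is limited). The gripper opens to 88 mm and grips with 3 to 60 N. Pads are 18 mm wide; open, the fingers measure 123 mm over their backs; the gripper's body (75 mm by 187 mm) begins 45 mm behind the grasp point.
Start: joints at [-1.223, 0.264, 1.604, -0, 1.274, -0.037], TCP at [0.253, -0.626, 0.239] pointing down, gripper open.
Joint ranges: [-2.63, 2.63], [-0.94, 2.18], [0.31, 2.57], [-1.31, 4.45], [0, 2.66], [-2.55, 2.55]. Speed limits (rad/s): [2.57, 2.57, 3.14, 3.14, 3.14, 3.14].

## Interface

Orientations are given as a unit quaternion [w, x, y, z].
In Python, from station import read_state, grab_frame, get_calibration, job_done, trace, mark_of, hold_point_z gives the robot as it stands.
- The arm moves only by the tool servo_tool, never from a script. Its argument "commands" is a list that holds one entry, the list of rows, each a list of 7 numbers: the closure, from 0 (fully open) to 1 (shut), then the shift along the tool's x, y, z in mm, then the turn, a rotation vector about the tool's x, y, z in degrees. A call has exactly 5 rows; each row shifts and turns the commanded pose from where the row before left it, along the tool's axes as they then stand; what a row does not reach is not made up. A row lasts 1/8 s, in which the tool goes at most 62.5 mm and 10.7 degrees, less where a joint would pass 70% of its speed; a pose out of reach is approached as far as the arm can. A call with a gripper value outside its range is refused whole. The fingers move at their own pace and stop on an object; the grip force is fixed at half the most. Time passes only in rows, so rows that do not move let the fingers close, or fill a call up. It gives the time, the measured TCP pose, the force and the opening at its end, in the units of the state.
- read_state(): the state, without advancing time (a new reading comes with each control period).
- grab_frame(name): name is "scene" or "top" or "wrist"; returns (picture, depth): 420x560x3 uint8, red, green, blue; 420x560 float32, m along the optical axis (not along the pixel's ray), 0 where there is no reading.
- get_calibration(name): a dict with "K" (3x3 intrinsics, pixels), "R" (3x3) and "t" (3): a world point X has camera coordinates R X + t. Camera axes: x right, y down, z forward; pixel columns grow to the right and rows downward; lengths in m; the calibration is good to about 2 mm. A picture is of the moment at which its call begins: read the wrist's pose just before it. get_calibration takes no time and is no camera call; for the wrist camera it gives the pose at the moment of the call.
- job_done(): hands the job in, once; it reports no verdict.
Trained networks look in the newest picture that a camera, given by its name, has taken for a name from the list of things; names that differ only in an ending like _2 or _b are one class to them, and where a whole thing is asked for, a point or a joint stands for the part that bears it (a point fixed in the world has none). Each returns a list of dicts, best first, with "score" (0 to 1); they miss things now and then, are a little off and sometimes report something else, mostly with a low value. They report only what shows in the picture. A call takes as long as a camera call. They do not tell look-alikes from the thing itself.
- trace(thing, camera): "pixels" (420x560 bool, what is visible of it) and "at" ([column, row] in pixels, amid what is visible of it).
- mark_of(thing, camera): "at" ([column, row] in pixels: a listed point, or the origin of a listed thing).
The state is a dict: "time_s": time; "joint_pos": joint angles; "joint_velocities": joint speeds; "joint_torque": joint torques, N m; "eef_pos": TCP position; "ee_rot": TCP orientation; "force": force on the tool from outside, world axes, zero at the start; "torque": the same for the moment, N m; "opening": finger opening in m.
Only numpy, scipy, OpenCV 4.12 (cv2) and the standard library are available. Lean on these libraries where they do the work, as an engineer would, in place of code of your own. Each camera call takes 0.05 s, during which the arm holds its last target.

## Working session

There is one attempt and no reset: what is moved stays moved. The work goes in short steps, Python scripts to look and compute and a tool call to move; the robot and the scene stay as the last step left them, time stands still between calls to the robot, and variables do not carry over. Pictures are saved under pics/ and viewed, and the job is handed in when it is done.

Besides the shell and the picture viewer there is one more tool, called after "Emit:" by a JSON object that holds its "fn" and its "kwargs". servo_tool: Moves the arm, as the interface text tells. Its arguments: {"type":"object","properties":{"commands":{"type":"array","items":{"type":"array","items":{"type":"array","items":{"type":"number"}}}}},"required":["commands"]}

```bash
mkdir -p pics; ls; python3 - <<'E'
from station import *
import cv2,numpy as np
s=read_state();print(s)
for n in ["scene","top"]:
    p,d=grab_frame(n);cv2.imwrite(f"pics/{n}0.png",p[:,:,::-1]);np.savez(f"{n}0.npz",p=p,d=d,**get_calibration(n))
    for t in ["finger_knob","blank_center","anvil_top"]:
        print(n,t,[(np.round(m["at"]),round(m["score"],2)) for m in mark_of(t,n)][:4])
print(hold_point_z)
E
```

```text
pics
{'time_s': 0.0, 'joint_pos': array([-1.22291307e+00,  2.64744598e-01,  1.60532693e+00, -1.33051587e-05,
        1.27369117e+00, -3.69191996e-02]), 'joint_velocities': array([-8.13420115e-05, -2.82849250e-03,  6.27329304e-04,  2.82186683e-04,
        4.16125404e-04,  4.25742013e-04]), 'joint_torque': array([ 2.06227478e-04, -5.02099514e+01, -3.56876063e+01,  7.28595536e-02,
        2.92055384e-02, -1.88603995e-04]), 'eef_pos': array([ 0.25312657, -0.62499949,  0.23741918]), 'ee_rot': array([-1.07095081e-03,  9.81546960e-01,  1.91218170e-01, -1.74305156e-04]), 'force': array([-0.42482147, -0.1968129 , -0.54589359]), 'torque': array([ 0.0042724 , -0.01318065, -0.00271412]), 'opening': 0.08791005245123265}
scene finger_knob [(array([318., 147.]), 0.66)]
scene blank_center [(array([312., 158.]), 0.67)]
scene anvil_top [(array([274., 188.]), 0.97), (array([287., 243.]), 0.9), (array([383., 150.]), 0.81)]
top finger_knob [(array([182., 238.]), 0.69)]
top blank_center [(array([184., 246.]), 0.71)]
top anvil_top [(array([118., 205.]), 0.98), (array([279., 178.]), 0.89), (array([247., 235.]), 0.7)]
0.0187
```

View pics/scene0.png

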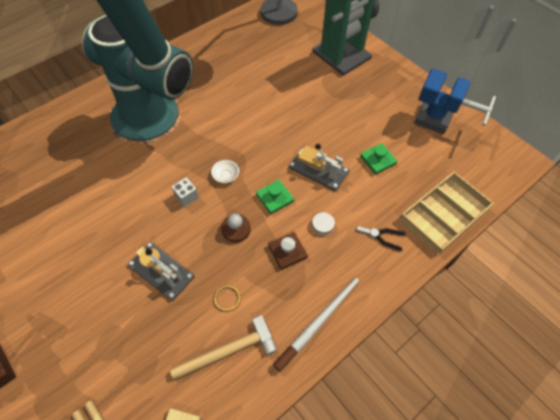

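View pics/top0.png

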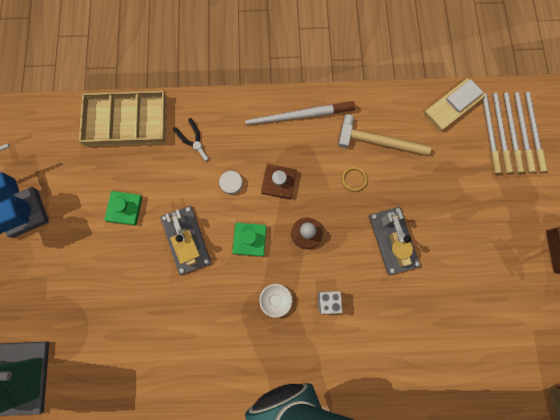

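The rectangular plate's fixture is at top (185,242), scene (318,165). The disc's fixture is at top (396,240). The brown flat stake on its square base is at top (279,178), scene (287,243). The green stakes are look-alikes. Next I'll compute 3D positions.

```bash
cat > h.py <<'E'
import numpy as np,cv2
def ray(c,px):
    K,R,t=c["K"],c["R"],c["t"]
    d=R.T@np.linalg.inv(K)@np.array([px[0],px[1],1.]); o=-R.T@t
    return o,d
def atz(c,px,z):
    o,d=ray(c,px); return o+d*(z-o[2])/d[2]
def cloud(c,dep):
    K,R,t=c["K"],c["R"],c["t"]
    v,u=np.mgrid[:dep.shape[0],:dep.shape[1]]
    P=np.stack([u*dep,v*dep,dep],-1)@np.linalg.inv(K).T
    return (P-t)@R   # R^T(P-t)
def proj(c,X):
    x=c["R"]@np.asarray(X)+c["t"];x=c["K"]@x;return x[:2]/x[2]
E
python3 - <<'E'
from h import *
import cv2
for n,pts in [("top",dict(knob=((182,238),.102),blank=((184,246),.048),anv=((279,178),.05))),("scene",dict(knob=((318,147),.102),blank=((312,158),.048),anv=((287,243),.05)))]:
    c=np.load(n+"0.npz")
    for k,(p,z) in pts.items(): print(n,k,atz(c,p,z).round(4))
    X=cloud(c,c["d"])
    b=pts["blank"][0];a=pts["anv"][0]
    for nm,q,r in (("fix",b,36),("anv",a,24)):
        im=c["p"][q[1]-r:q[1]+r,q[0]-r:q[0]+r,::-1]
        cv2.imwrite(f"pics/{n}_{nm}.png",cv2.resize(im,(560,560),interpolation=cv2.INTER_CUBIC))
    Xa=X[a[1]-20:a[1]+20,a[0]-20:a[0]+20].reshape(-1,3); m=(Xa[:,2]>.044)&(Xa[:,2]<.056);print("anvil pts",m.sum(),Xa[m].mean(0),Xa[m].min(0),Xa[m].max(0))
    Xa=X[b[1]-40:b[1]+40,b[0]-40:b[0]+40].reshape(-1,3)
    C=c["p"][b[1]-40:b[1]+40,b[0]-40:b[0]+40].reshape(-1,3).astype(int)
    m=(Xa[:,2]>.045)&(Xa[:,2]<.056)&(C[:,0]>120)&(C[:,0]-C[:,2]>60);print("blank pts",m.sum(),Xa[m].mean(0)); print(cv2.minAreaRect(Xa[m][:,:2].astype(np.float32)*1000))
E
```

```text
top knob [0.5032 0.2718 0.102 ]
top blank [0.4923 0.2776 0.048 ]
top anv [0.6561 0.0387 0.05  ]
anvil pts 157 [0.65687011 0.0398334  0.05058288] [0.64017495 0.02318871 0.04451157] [0.67544621 0.05653447 0.05469197]
blank pts 525 [0.48528507 0.27432007 0.05136112]
((487.27557373046875, 275.400146484375), (81.11058807373047, 49.54972457885742), 22.43906593322754)
scene knob [0.5074 0.2769 0.102 ]
scene blank [0.4973 0.2691 0.048 ]
scene anv [0.6587 0.0376 0.05  ]
anvil pts 142 [0.66188373 0.03776294 0.04867671] [0.64355679 0.021042   0.04432111] [0.67971588 0.05588725 0.05293057]
blank pts 280 [0.4902062  0.27041313 0.04924231]
((494.1567687988281, 276.0633239746094), (78.74058532714844, 53.5256233215332), 20.988372802734375)
```

View pics/top_fix.png

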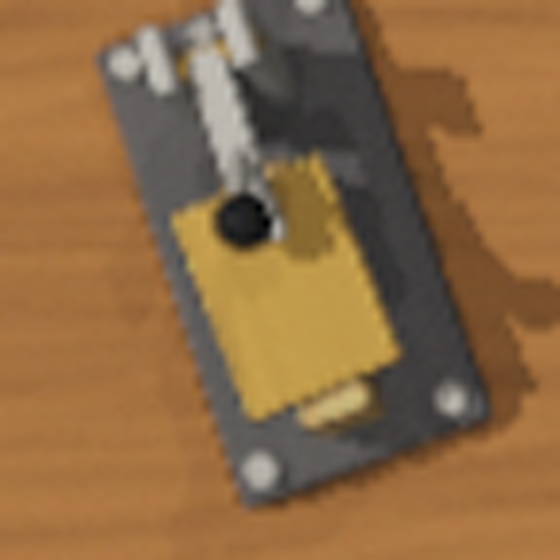

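View pics/scene_fix.png

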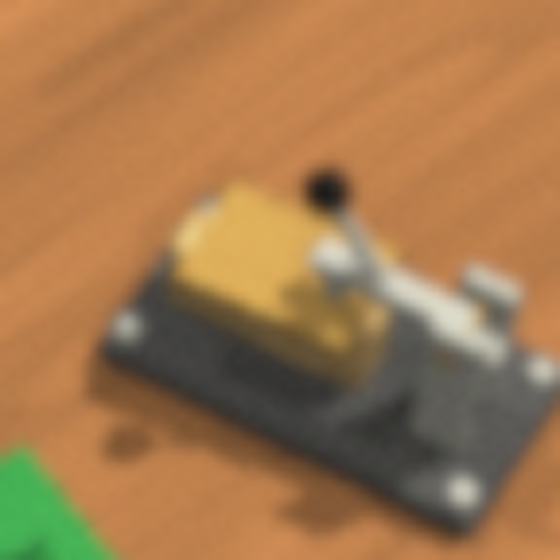

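View pics/scene_anv.png

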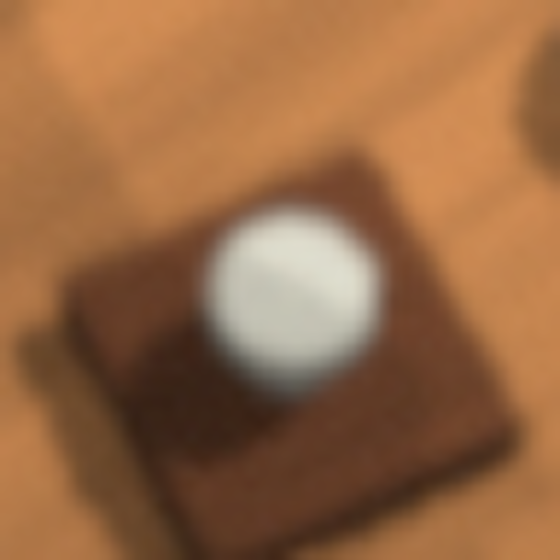

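Emit:
{"fn": "servo_tool", "kwargs": {"commands": [[[0, 46, -37, -6, 0, 0, 0], [0, 46, -37, -6, 0, 0, 0], [0, 46, -37, -6, 0, 0, 0], [0, 46, -37, -6, 0, 0, 0], [0, 46, -37, -6, 0, 0, 0]]]}}

```text
time_s: 1.02
eef_pos: [0.3978, -0.3662, 0.2692]
ee_rot: [0.0, 0.982, 0.191, 0.0]
force: [0.7, -0.4, -1.1]
opening: 0.0884
```

Emit:
{"fn": "servo_tool", "kwargs": {"commands": [[[0, 46, -37, -6, 0, 0, 0], [0, 46, -37, -6, 0, 0, 0], [0, 46, -37, -6, 0, 0, 0], [0, 20, -55, 0, 0, 0, 0], [0, 20, -55, 0, 0, 0, 0]]]}}

```text
time_s: 1.65
eef_pos: [0.4793, -0.0943, 0.287]
ee_rot: [0.0, 0.982, 0.191, 0.0]
force: [0.7, 0.5, 0.3]
opening: 0.0882
```

Emit:
{"fn": "servo_tool", "kwargs": {"commands": [[[0, 20, -55, 0, 0, 0, 0], [0, 20, -55, 0, 0, 0, 0], [0, 20, -55, 0, 0, 0, 0], [0, 20, -55, 0, 0, 0, 0], [0, 0, -50, 0, 0, 0, 0]]]}}

```text
time_s: 2.28
eef_pos: [0.4519, 0.1864, 0.287]
ee_rot: [-0.0, 0.981, 0.192, 0.0]
force: [-0.1, 0.1, 0.1]
opening: 0.0881
```

```bash
cat > w.py <<'E'
from station import *
from h import *
import sys
def wrist(tag,things=("finger_knob","blank_center")):
    c=get_calibration("wrist");s=read_state();p,d=grab_frame("wrist")
    cv2.imwrite(f"pics/w{tag}.png",p[:,:,::-1]);np.savez(f"w{tag}.npz",p=p,d=d,**c)
    print("tcp",s["eef_pos"].round(4),"cam",(-c["R"].T@c["t"]).round(3))
    for t in things:
        for m in mark_of(t,"wrist")[:3]:
            z=dict(finger_knob=.102,blank_center=.048,anvil_top=.05)[t]
            print(t,np.round(m["at"]),round(m["score"],2),atz(c,m["at"],z).round(4))
    return c,p,d
E
python3 -c "
from w import *
wrist('1')"
```

```text
tcp [0.4519 0.1864 0.287 ] cam [0.517 0.213 0.433]
finger_knob [218. 122.] 0.88 [0.5013 0.278  0.102 ]
blank_center [225. 130.] 0.75 [0.493  0.2782 0.048 ]
```

View pics/w1.png

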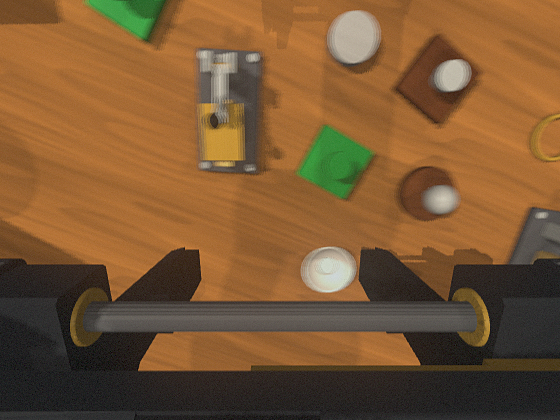

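Wrist view: the fixture is at (228,110) with the knob at (215,120). The picture is slightly blurred. I'll go closer.

Emit:
{"fn": "servo_tool", "kwargs": {"commands": [[[0, 4, -33, 30, 0, 0, 0], [0, 4, -33, 30, 0, 0, 0], [0, 0, 0, 0, 0, 0, 0], [0, 0, 0, 0, 0, 0, 0], [0, 0, 0, 0, 0, 0, 0]]]}}

```text
time_s: 3.05
eef_pos: [0.4359, 0.2475, 0.2282]
ee_rot: [-0.0, 0.982, 0.19, 0.001]
force: [-0.1, 0.2, -0.0]
opening: 0.088
```

```bash
python3 - <<'E'
from w import *
c,p,d=wrist('2')
X=cloud(c,d);hsv=cv2.cvtColor(p,cv2.COLOR_RGB2HSV)
b=mark_of("blank_center","wrist")[0]["at"] 
v,u=np.mgrid[:420,:560];near=np.hypot(u-b[0],v-b[1])<110
m=near&(X[...,2]>.042)&(X[...,2]<.058)&(hsv[...,0]>15)&(hsv[...,0]<32)&(hsv[...,1]>110)
print(m.sum(),X[m][:,2].mean()); r=cv2.minAreaRect(np.argwhere(m)[:,::-1].astype(np.float32)); print(r)
bx=cv2.boxPoints(r); W=np.array([atz(c,q,.051) for q in bx]);print(W.round(4),W.mean(0).round(4))
e=W[1]-W[0];f=W[2]-W[1];print(np.linalg.norm(e),np.degrees(np.arctan2(e[1],e[0])),np.linalg.norm(f),np.degrees(np.arctan2(f[1],f[0])))
k=near&(X[...,2]>.095)&(X[...,2]<.125)&(p.max(-1)<70);kn=X[k];print("knob",k.sum(),kn.mean(0).round(4),kn.min(0).round(4),kn.max(0).round(4))
uv=np.argwhere(k)[:,::-1].astype(np.float32)
if len(uv): (cc,rr)=cv2.minEnclosingCircle(uv);print(cc,rr,atz(c,cc,.102).round(4))
cv2.imwrite("pics/w2m.png",(m*255+k*120).astype(np.uint8))
E
```

```text
tcp [0.4359 0.2475 0.2282] cam [0.501 0.274 0.374]
finger_knob [276. 129.] 0.84 [0.5025 0.2779 0.102 ]
blank_center [272. 143.] 0.71 [0.4874 0.2766 0.048 ]
2738 0.0502044541229491
((273.0, 140.0), (78.0, 46.0), 90.0)
[[0.5186 0.3138 0.051 ]
 [0.5366 0.2693 0.051 ]
 [0.4611 0.2375 0.051 ]
 [0.4418 0.2853 0.051 ]] [0.4895 0.2765 0.051 ]
0.048018214423184144 -68.01274327131635 0.08184906104753148 -157.12745447036522
knob 286 [0.5029 0.2789 0.1077] [0.4943 0.2706 0.1016] [0.5114 0.2876 0.1118]
(274.32440185546875, 127.6024398803711) 9.968338966369629 [0.503  0.2794 0.102 ]
```

View pics/w2.png

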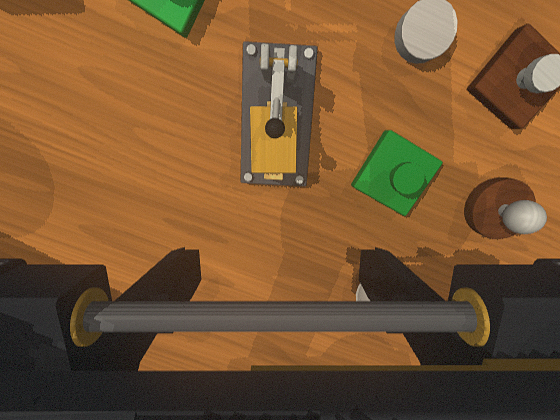

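View pics/w2m.png

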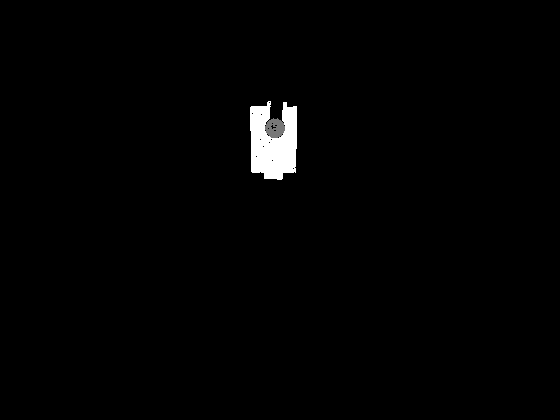

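Plate centre measures (0.490, 0.277), yaw about 22°. Knob centre measures (0.503, 0.279, 0.103), and the fixture yaw is about 19°. Next I'll align with the hinge line and come down over the knob.

Emit:
{"fn": "servo_tool", "kwargs": {"commands": [[[0, 0, 0, 0, 0, 0, 3], [0, 37, -4, 40, 0, 0, 0], [0, 37, -4, 40, 0, 0, 0], [0, 0, 0, 34, 0, 0, 0], [0, 0, 0, 30, 0, 0, 0]]]}}

```text
time_s: 3.88
eef_pos: [0.5023, 0.2798, 0.0813]
ee_rot: [0.0, 0.986, 0.165, -0.0]
force: [0.2, -1.2, -0.4]
opening: 0.0886
```

```bash
python3 - <<'E'
from w import *
c,p,d=wrist('3')
print(read_state()["eef_pos"], read_state()["force"])
print(proj(c,[.503,.279,.102]))
E
```

```text
tcp [0.5023 0.2798 0.0813] cam [0.569 0.303 0.227]
finger_knob [282. 284.] 0.63 [0.5027 0.2785 0.102 ]
blank_center [277. 258.] 0.93 [0.4909 0.2775 0.048 ]
[0.50061544 0.27909374 0.08107035] [-0.26054929 -0.20143977 -0.06800784]
[281.31635155 283.17408469]
```

View pics/w3.png

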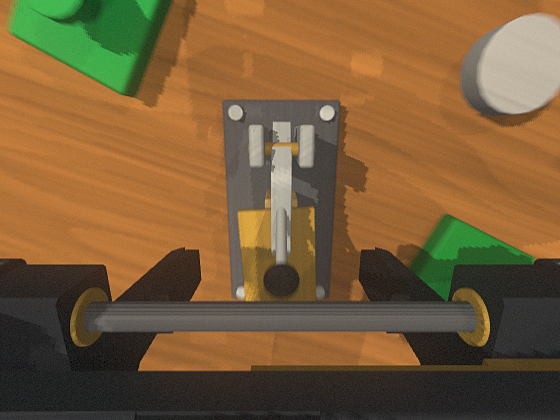

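The knob at (281,283) sits midway between the jaws and the finger is aligned with the image vertical. Closing.

Emit:
{"fn": "servo_tool", "kwargs": {"commands": [[[1, 0, 0, 0, 0, 0, 0], [1, 0, 0, 0, 0, 0, 0], [1, 0, 0, 0, 0, 0, 0], [1, 0, 0, 0, 0, 0, 0], [1, 0, 0, 0, 0, 0, 0]]]}}

```text
time_s: 4.65
eef_pos: [0.502, 0.2801, 0.083]
ee_rot: [-0.0, 0.986, 0.165, 0.0]
force: [0.6, -0.3, -0.5]
opening: 0.0402
```

Emit:
{"fn": "servo_tool", "kwargs": {"commands": [[[1, 0, 0, 0, 0, 0, 0], [1, 0, 0, 0, 0, 0, 0], [1, 0, 0, 0, 0, 0, 0], [1, 0, 0, 0, 0, 0, 0], [1, 0, 0, 0, 0, 0, 0]]]}}

```text
time_s: 5.28
eef_pos: [0.5021, 0.2792, 0.0827]
ee_rot: [0.001, 0.986, 0.166, -0.0]
force: [1.1, -5.3, 2.4]
opening: 0.0151
```

Emit:
{"fn": "servo_tool", "kwargs": {"commands": [[[1, 7, 0, -10, 0, 0, 0], [1, 9, 0, -9, 0, 0, 0], [1, 10, 0, -7, 0, 0, 0], [1, 11, 0, -5, 0, 0, 0], [1, 12, 0, -3, 0, 0, 0]]]}}

```text
time_s: 5.9
eef_pos: [0.5478, 0.2948, 0.1165]
ee_rot: [0.001, 0.986, 0.166, -0.001]
force: [0.7, -5.8, -3.8]
opening: 0.0151
```

```bash
python3 - <<'E'
from w import *
c,p,d=wrist('4')
E
```

```text
tcp [0.5478 0.2948 0.1165] cam [0.615 0.318 0.262]
finger_knob [281. 282.] 0.79 [0.5308 0.2878 0.102 ]
blank_center [276. 292.] 0.5 [0.4919 0.2779 0.048 ]
```

View pics/w4.png

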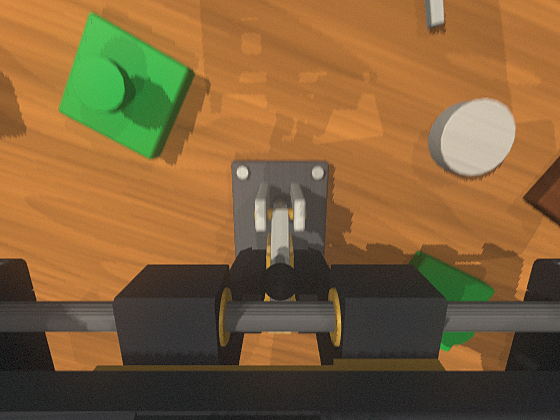

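The knob is at (281,282) between the jaws and the finger is coming up with it. Continuing the arc.

Emit:
{"fn": "servo_tool", "kwargs": {"commands": [[[1, 12, 0, -1, 0, 0, 0], [1, 12, 0, 1, 0, 0, 0], [1, 12, 0, 3, 0, 0, 0], [1, 11, 0, 5, 0, 0, 0], [1, 8, 0, 5, 0, 0, 0]]]}}

```text
time_s: 6.68
eef_pos: [0.6002, 0.3126, 0.1025]
ee_rot: [0.001, 0.986, 0.165, -0.001]
force: [0.0, -6.0, -3.7]
opening: 0.0146
```

```bash
python3 - <<'E'
from w import *
c,p,d=wrist('5')
p,d=grab_frame("scene");cv2.imwrite("pics/s5.png",cv2.resize(p[90:260,220:420,::-1],(800,680))[:600])
E
```

```text
tcp [0.6002 0.3126 0.1025] cam [0.668 0.336 0.248]
finger_knob [282. 281.] 0.86 [0.5911 0.3076 0.102 ]
blank_center [277. 360.] 0.63 [0.4913 0.2767 0.048 ]
```

View pics/w5.png

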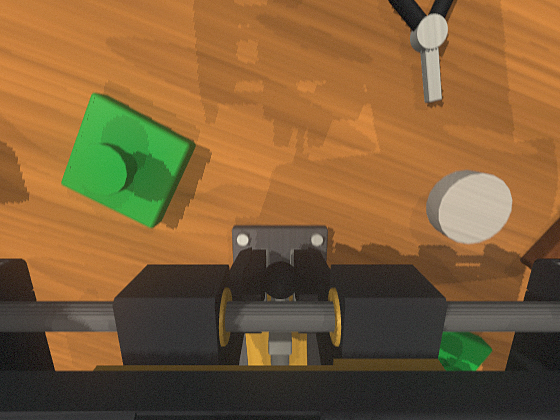

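View pics/s5.png

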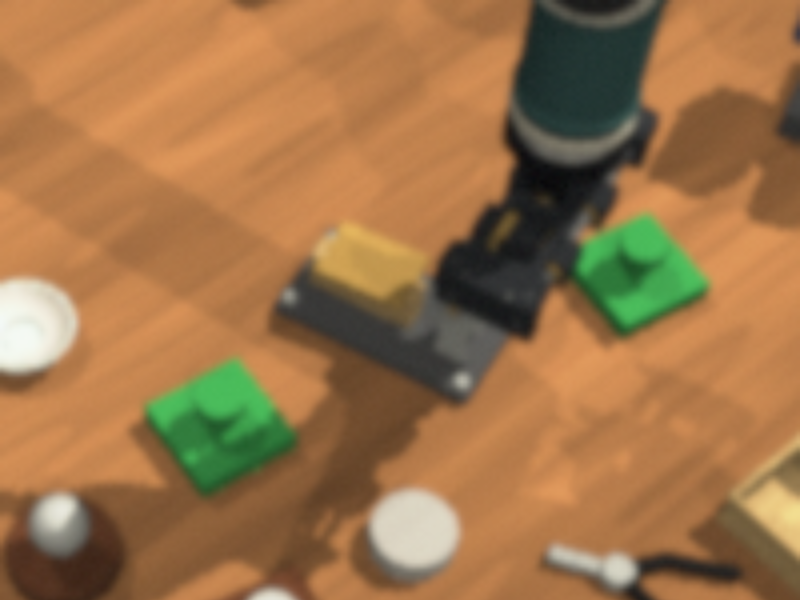

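The finger is held at about 1.5 rad and the plate is still in place at (0.491, 0.277). Releasing, then rising.

Emit:
{"fn": "servo_tool", "kwargs": {"commands": [[[0, 0, 0, 0, 0, 0, 0], [0, 0, 0, 0, 0, 0, 0], [0, 0, 0, 0, 0, 0, 0], [0, 0, 0, -20, 0, 0, 0], [0, 0, 0, -40, 0, 0, 0]]]}}

```text
time_s: 7.5
eef_pos: [0.5989, 0.3136, 0.1634]
ee_rot: [0.0, 0.986, 0.166, -0.002]
force: [1.3, 0.1, 0.2]
opening: 0.0629
```

Emit:
{"fn": "servo_tool", "kwargs": {"commands": [[[0, -40, 0, -40, 0, 0, 0], [0, -50, 0, -30, 0, 0, 0], [0, -50, 0, 0, 0, 0, 0], [0, -40, 0, 0, 0, 0, 0], [0, 0, 0, 0, 0, 0, 0]]]}}

```text
time_s: 8.12
eef_pos: [0.4282, 0.2548, 0.2355]
ee_rot: [-0.0, 0.986, 0.166, 0.001]
force: [0.2, -0.3, 0.3]
opening: 0.088
```

```bash
python3 - <<'E'
from w import *
c,p,d=wrist('6')
X=cloud(c,d);hsv=cv2.cvtColor(p,cv2.COLOR_RGB2HSV)
b=proj(c,[.491,.277,.048])
v,u=np.mgrid[:420,:560];near=np.hypot(u-b[0],v-b[1])<110
m=near&(X[...,2]>.046)&(X[...,2]<.058)&(hsv[...,0]>15)&(hsv[...,0]<32)&(hsv[...,1]>110)
m=cv2.morphologyEx(m.astype(np.uint8),cv2.MORPH_OPEN,np.ones((23,23)))>0
print(m.sum()); r=cv2.minAreaRect(np.argwhere(m)[:,::-1].astype(np.float32)); print(r)
W=np.array([atz(c,q,.051) for q in cv2.boxPoints(r)]);print(W.mean(0).round(4))
e=W[1]-W[0];f=W[2]-W[1];print(np.linalg.norm(e),np.degrees(np.arctan2(e[1],e[0])),np.linalg.norm(f),np.degrees(np.arctan2(f[1],f[0])))
E
```

```text
tcp [0.4282 0.2548 0.2355] cam [0.495 0.278 0.381]
blank_center [279. 137.] 0.56 [0.4896 0.277  0.048 ]
648
((270.5, 139.0), (26.0, 23.0), 90.0)
[0.4841 0.2847 0.051 ]
0.02510074345305814 -70.87944643460587 0.02780923501165375 -160.74506863264253
```

View pics/w6.png

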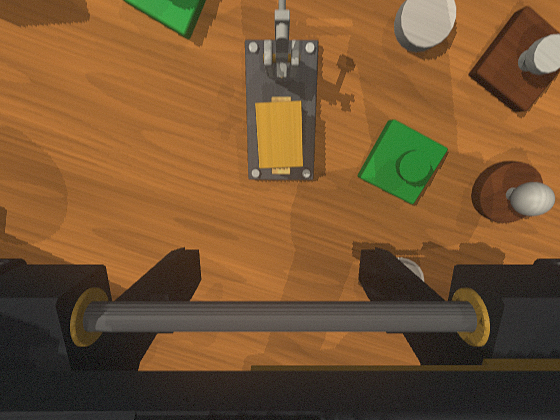

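```bash
python3 - <<'E'
from h import *
c=np.load("w6.npz");p=c["p"]
cv2.imwrite("pics/w6c.png",cv2.resize(p[85:185,230:330,::-1],(600,600),interpolation=cv2.INTER_CUBIC))
for q in [(255,103),(300,101),(303,166),(259,168),(279.3,134.5)]: print(atz(c,q,.051).round(4))
E
```

```text
[0.5142 0.3123 0.051 ]
[0.5318 0.2675 0.051 ]
[0.4683 0.2405 0.051 ]
[0.4498 0.2869 0.051 ]
[0.492  0.2771 0.051 ]
```

View pics/w6c.png

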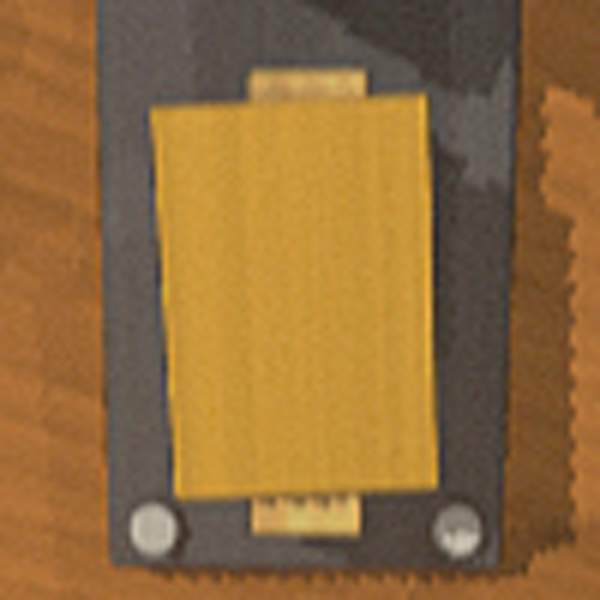

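Emit:
{"fn": "servo_tool", "kwargs": {"commands": [[[0, 0, 0, 30, 0, 0, -3], [0, 34, 2, 45, 0, 0, 0], [0, 34, 1, 45, 0, 0, 0], [0, 0, 0, 30, 0, 0, 0], [0, 0, 0, 25, 0, 0, 0]]]}}

```text
time_s: 8.9
eef_pos: [0.4955, 0.2782, 0.0566]
ee_rot: [0.0, 0.982, 0.191, -0.001]
force: [0.2, -0.5, 0.1]
opening: 0.0885
```

Emit:
{"fn": "servo_tool", "kwargs": {"commands": [[[0, 0, 0, 20, 0, 0, 0], [0, 0, 0, 10, 0, 0, 0], [0, 0, 0, 0, 0, 0, 0], [0, 0, 0, 0, 0, 0, 0], [0, 0, 0, 0, 0, 0, 0]]]}}

```text
time_s: 9.52
eef_pos: [0.4952, 0.2784, 0.0299]
ee_rot: [-0.0, 0.982, 0.191, 0.001]
force: [-1.2, 0.6, 0.1]
opening: 0.0882
```

```bash
python3 - <<'E'
from w import *
c,p,d=wrist('7')
E
```

```text
tcp [0.4952 0.2784 0.0299] cam [0.561 0.305 0.176]
blank_center [276. 288.] 0.56 [0.4911 0.2782 0.048 ]
```

View pics/w7.png

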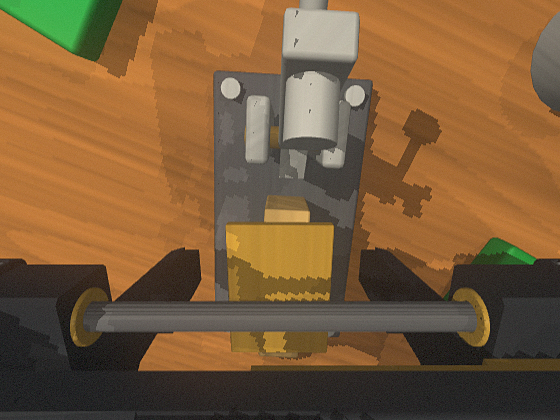

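The plate spans columns 227–333, centred between the jaws. The TCP is about 3 mm too far towards the hinge, so I'll shift it back and close.

Emit:
{"fn": "servo_tool", "kwargs": {"commands": [[[0, -3, 0, 0, 0, 0, 0], [1, 0, 0, 0, 0, 0, 0], [1, 0, 0, 0, 0, 0, 0], [1, 0, 0, 0, 0, 0, 0], [1, 0, 0, 0, 0, 0, 0]]]}}

```text
time_s: 10.3
eef_pos: [0.4915, 0.2768, 0.0287]
ee_rot: [-0.0, 0.982, 0.191, -0.0]
force: [-0.6, 1.3, 0.2]
opening: 0.0502
```

Emit:
{"fn": "servo_tool", "kwargs": {"commands": [[[1, 0, 0, 0, 0, 0, 0], [1, 0, 0, 0, 0, 0, 0], [1, 0, 0, 0, 0, 0, 0], [1, 0, 0, 0, 0, 0, 0], [1, 0, 0, -2, 0, 0, 0]]]}}

```text
time_s: 10.92
eef_pos: [0.4909, 0.2765, 0.0303]
ee_rot: [0.0, 0.982, 0.191, -0.001]
force: [-0.1, 0.1, -1.6]
opening: 0.0488
```

Gripped at 48.8 mm. Lifting.

Emit:
{"fn": "servo_tool", "kwargs": {"commands": [[[1, 0, 0, -10, 0, 0, 0], [1, 0, 0, -25, 0, 0, 0], [1, 0, 0, -35, 0, 0, 0], [1, 0, 0, -35, 0, 0, 0], [1, 0, 0, -30, 0, 0, 0]]]}}

```text
time_s: 11.55
eef_pos: [0.4916, 0.2769, 0.1678]
ee_rot: [-0.0, 0.982, 0.191, 0.001]
force: [-0.2, 0.2, -1.0]
opening: 0.0488
```

Emit:
{"fn": "servo_tool", "kwargs": {"commands": [[[1, 0, 30, 0, 0, 0, 0], [1, 0, 45, 0, 0, 0, 0], [1, 0, 50, 0, 0, 0, 0], [1, 0, 50, 0, 0, 0, 0], [1, 0, 50, 0, 0, 0, 0]]]}}

```text
time_s: 12.18
eef_pos: [0.5763, 0.0668, 0.1664]
ee_rot: [0.0, 0.982, 0.191, 0.0]
force: [1.0, -0.0, -1.4]
opening: 0.0488
```

Emit:
{"fn": "servo_tool", "kwargs": {"commands": [[[1, 0, 35, 0, 0, 0, 0], [1, 0, 20, 0, 0, 0, 0], [1, 0, 0, 0, 0, 0, 0], [1, 0, 0, 0, 0, 0, 0], [1, 0, 0, 0, 0, 0, 0]]]}}

```text
time_s: 12.8
eef_pos: [0.5961, 0.0186, 0.1657]
ee_rot: [-0.0, 0.981, 0.192, -0.0]
force: [-1.0, 0.9, -2.7]
opening: 0.0485
```

```bash
python3 - <<'E'
from w import *
c,p,d=wrist('8',("anvil_top","blank_center"))
X=cloud(c,d);b=proj(c,[.657,.039,.05]);print(b)
v,u=np.mgrid[:420,:560];m=(np.hypot(u-b[0],v-b[1])<60)&(abs(X[...,2]-.05)<.004)
if m.sum():
  cc,rr=cv2.minEnclosingCircle(np.argwhere(m)[:,::-1].astype(np.float32));print(m.sum(),X[m].mean(0),X[m].min(0),X[m].max(0),cc,rr,atz(c,cc,.05))
p,d=grab_frame("scene");cv2.imwrite("pics/s8.png",cv2.resize(p[90:290,200:420,::-1],(660,600)))
E
```

```text
tcp [0.5961 0.0186 0.1657] cam [0.662 0.045 0.311]
anvil_top [153. 252.] 0.88 [0.5103 0.1163 0.05  ]
anvil_top [282. 136.] 0.71 [0.6586 0.0414 0.05  ]
blank_center [279. 284.] 0.57 [ 0.5225 -0.0105  0.048 ]
[284.09309484 139.01792854]
1330 [0.6592809  0.03937699 0.04957894] [0.64141593 0.02139165 0.04738649] [0.6766202  0.05687272 0.05181859] (284.5660400390625, 136.16981506347656) 20.889070510864258 [0.65937728 0.03953475 0.05      ]
```

View pics/w8.png

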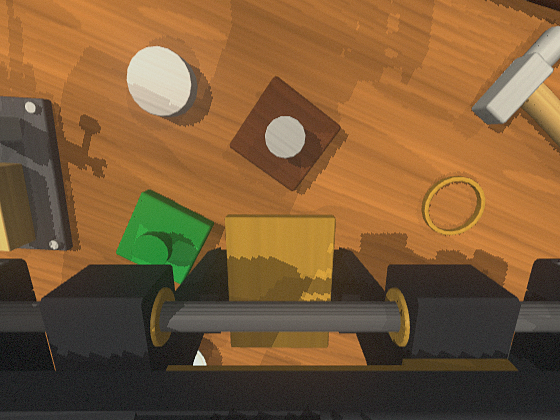

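View pics/s8.png

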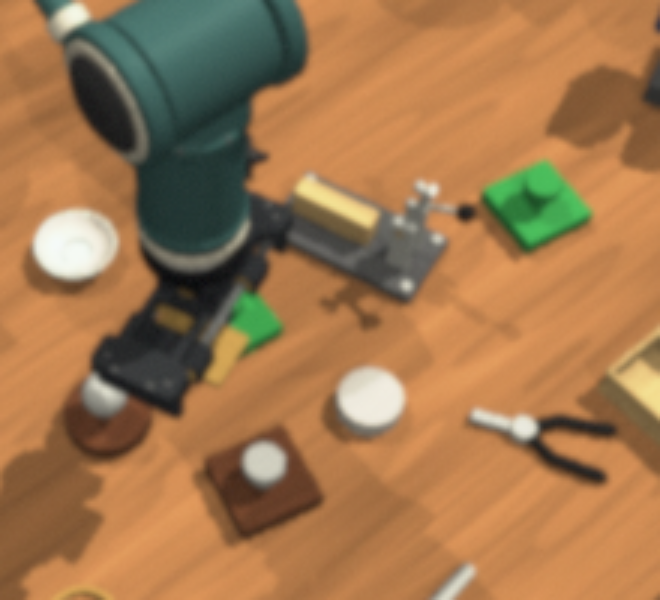

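```bash
python3 - <<'E'
from h import *
c=np.load("w8.npz");X=cloud(c,c["d"])
print(X[235,250:320:10].round(4)[:,2])
for q in [(225,214),(336,214),(328,347),(234,347)]: print(atz(c,q,.1885).round(4))
P=atz(c,(280.5,280.5),.1885);T=np.array([.5961,.0186]);A=np.array([.659,.0400])
D=A-P[:2];a=np.radians(22.1);print(P,D, "tool", D@[np.cos(a),np.sin(a)],D@[np.sin(a),-np.cos(a)])
D=A-T;print("tcp->anvil tool", D@[np.cos(a),np.sin(a)],D@[np.sin(a),-np.cos(a)])
E
```

```text
[0.1868 0.1869 0.1881 0.1868 0.1867 0.1874 0.1885]
[0.6201 0.0542 0.1885]
[0.6386 0.0089 0.1885]
[ 0.5734 -0.0173  0.1885]
[0.5554 0.0268 0.1885]
[0.59912115 0.0192014  0.1885    ] [0.05987885 0.0207986 ] tool 0.06330440971903299 0.003257379938935972
tcp->anvil tool 0.06632985011302106 0.0038367934508088015
```

Emit:
{"fn": "servo_tool", "kwargs": {"commands": [[[1, 33, 2, 0, 0, 0, 0], [1, 32, 2, 10, 0, 0, 0], [1, 0, 0, 40, 0, 0, 0], [1, 0, 0, 40, 0, 0, 0], [1, 0, 0, 25, 0, 0, 0]]]}}

```text
time_s: 13.62
eef_pos: [0.6568, 0.0384, 0.0481]
ee_rot: [-0.0, 0.981, 0.191, -0.002]
force: [-0.0, 0.7, -0.6]
opening: 0.049
```

Emit:
{"fn": "servo_tool", "kwargs": {"commands": [[[1, 0, 0, 8, 0, 0, 0], [1, 0, 0, 2, 0, 0, 0], [1, 0, 0, 2, 0, 0, 0], [1, 0, 0, 0, 0, 0, 0], [1, 0, 0, 0, 0, 0, 0]]]}}

```text
time_s: 14.25
eef_pos: [0.6589, 0.038, 0.0397]
ee_rot: [0.0, 0.982, 0.191, 0.001]
force: [0.2, 0.0, -2.4]
opening: 0.0488
```

```bash
python3 - <<'E'
from w import *
c,p,d=wrist('9',())
s=[read_state() for _ in range(1)][0];print(s["force"],s["eef_pos"])
p,d=grab_frame("scene");cc=get_calibration("scene");cv2.imwrite("pics/s9.png",cv2.resize(p[190:310,220:360,::-1],(700,600)))
X=cloud(c,np.load("w9.npz")["d"]);print(X[235,245:320:10][:,2].round(4))
E
```

```text
tcp [0.6589 0.038  0.0397] cam [0.724 0.065 0.185]
[-0.11775687 -0.79027936 -2.53942343] [0.65880132 0.03796269 0.03952561]
[0.0613 0.0623 0.0619 0.0621 0.0614 0.0624 0.061  0.0611]
```

View pics/w9.png

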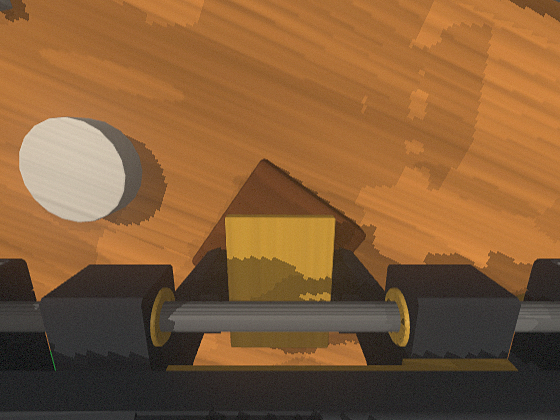

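View pics/s9.png

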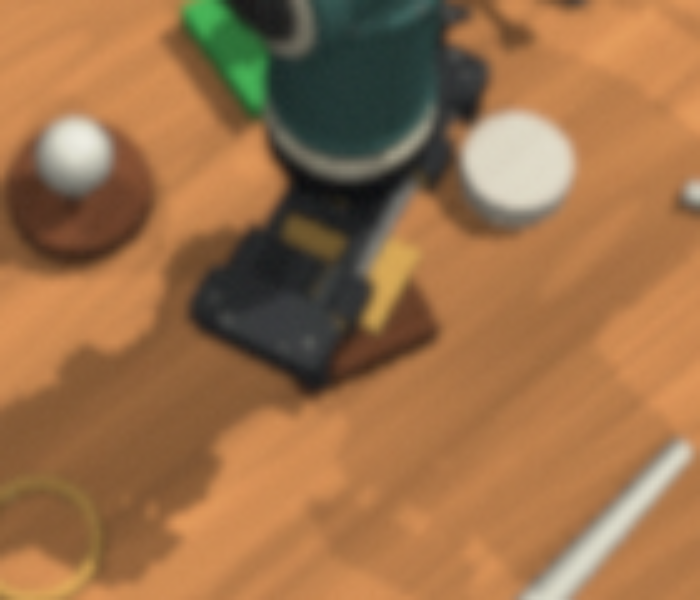

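Emit:
{"fn": "servo_tool", "kwargs": {"commands": [[[1, 0, 0, 3, 0, 0, 0], [1, 0, 0, 1, 0, 0, 0], [1, 0, 0, 0, 0, 0, 0], [1, 0, 0, 0, 0, 0, 0], [1, 0, 0, 0, 0, 0, 0]]]}}

```text
time_s: 14.98
eef_pos: [0.6584, 0.038, 0.0347]
ee_rot: [-0.0, 0.982, 0.191, 0.0]
force: [0.1, 0.7, -2.7]
opening: 0.0488
```

Emit:
{"fn": "servo_tool", "kwargs": {"commands": [[[1, 0, 0, 1, 0, 0, 0], [1, 0, 0, 0, 0, 0, 0], [1, 0, 0, 0, 0, 0, 0], [1, 0, 0, 0, 0, 0, 0], [1, 0, 0, 0, 0, 0, 0]]]}}

```text
time_s: 15.6
eef_pos: [0.6583, 0.038, 0.0337]
ee_rot: [-0.0, 0.982, 0.191, -0.0]
force: [0.1, 0.3, -2.2]
opening: 0.0492
```

Emit:
{"fn": "servo_tool", "kwargs": {"commands": [[[1, 0, 0, 0.5, 0, 0, 0], [1, 0, 0, 0, 0, 0, 0], [1, 0, 0, 0, 0, 0, 0], [1, 0, 0, 0, 0, 0, 0], [1, 0, 0, 0, 0, 0, 0]]]}}

```text
time_s: 16.23
eef_pos: [0.6583, 0.038, 0.0336]
ee_rot: [-0.0, 0.982, 0.191, 0.0]
force: [-5.0, -0.0, 6.1]
opening: 0.049
```

Contact: the force went from −2 to +6 N. Releasing.

Emit:
{"fn": "servo_tool", "kwargs": {"commands": [[[0, 0, 0, 0, 0, 0, 0], [0, 0, 0, 0, 0, 0, 0], [0, 0, 0, 0, 0, 0, 0], [0, 0, 0, 0, 0, 0, 0], [0, 0, 0, 0, 0, 0, 0]]]}}

```text
time_s: 16.85
eef_pos: [0.6583, 0.038, 0.0331]
ee_rot: [-0.0, 0.982, 0.191, -0.0]
force: [-0.9, 0.4, -0.3]
opening: 0.0881
```

```bash
python3 - <<'E'
from w import *
c,p,d=wrist('10',())
X=cloud(c,d);print(X[225:345:10,270][:,2].round(4),X[235,235:325:10][:,2].round(4))
E
```

```text
tcp [0.6583 0.038  0.0331] cam [0.724 0.065 0.179]
[0.0558 0.0557 0.055  0.0565 0.0557 0.055  0.055  0.0554 0.1115 0.1135
 0.1151 0.0551] [0.0546 0.0559 0.0552 0.0559 0.0548 0.0558 0.0562 0.0559 0.0566]
```

View pics/w10.png

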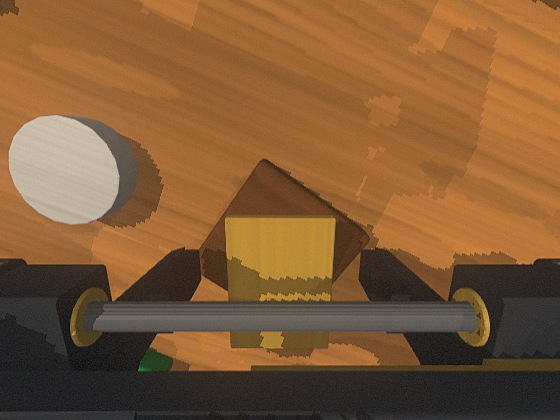

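The plate lies flat, with its top at z≈0.0555. Both jaws are clear of it. Retreating straight up, then back for a check view.

Emit:
{"fn": "servo_tool", "kwargs": {"commands": [[[0, 0, 0, -15, 0, 0, 0], [0, 0, 0, -30, 0, 0, 0], [0, 0, 0, -45, 0, 0, 0], [0, 0, 0, -50, 0, 0, 0], [0, -40, 0, -30, 0, 0, 0]]]}}

```text
time_s: 17.52
eef_pos: [0.6243, 0.0234, 0.2083]
ee_rot: [0.001, 0.981, 0.192, 0.004]
force: [-0.8, -0.1, 1.0]
opening: 0.0881
```

Emit:
{"fn": "servo_tool", "kwargs": {"commands": [[[0, -30, 0, 0, 0, 0, 0], [0, 0, 0, 0, 0, 0, 0], [0, 0, 0, 0, 0, 0, 0], [0, 0, 0, 0, 0, 0, 0], [0, 0, 0, 0, 0, 0, 0]]]}}

```text
time_s: 18.15
eef_pos: [0.5939, 0.012, 0.2027]
ee_rot: [-0.0, 0.982, 0.191, -0.0]
force: [0.3, 0.1, -0.2]
opening: 0.0879
```

```bash
python3 - <<'E'
from w import *
c,p,d=wrist('11',("blank_center",))
X=cloud(c,d);hsv=cv2.cvtColor(p,cv2.COLOR_RGB2HSV);b=proj(c,[.659,.04,.056])
v,u=np.mgrid[:420,:560]
m=(np.hypot(u-b[0],v-b[1])<70)&(abs(X[...,2]-.0555)<.006)&(hsv[...,0]>15)
r=cv2.minAreaRect(np.argwhere(m)[:,::-1].astype(np.float32));print(r,atz(c,r[0],.056))
A=np.c_[X[m][:,:2],np.ones(m.sum())];q=np.linalg.lstsq(A,X[m][:,2],rcond=None)[0];print("tilt",q[:2],X[m].mean(0))
p,d=grab_frame("scene");cv2.imwrite("pics/s11.png",cv2.resize(p[110:290,220:420,::-1],(660,594)))
E
```

```text
tcp [0.5939 0.012  0.2027] cam [0.66  0.039 0.348]
blank_center [276. 132.] 0.79 [0.657  0.0411 0.048 ]
((280.0, 132.0), (74.0, 52.0), 90.0) [0.65882223 0.03772754 0.056     ]
tilt [0.00225611 0.00124555] [0.6590493  0.03809303 0.05556078]
```

View pics/w11.png

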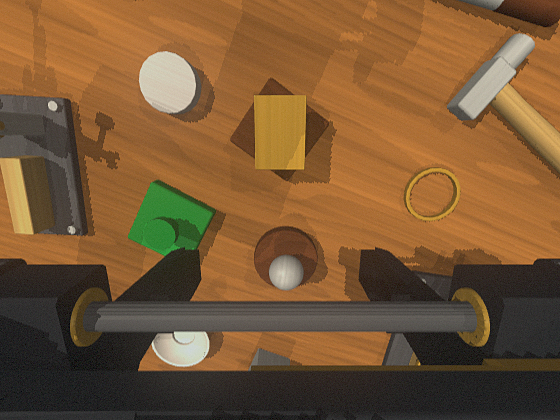

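View pics/s11.png

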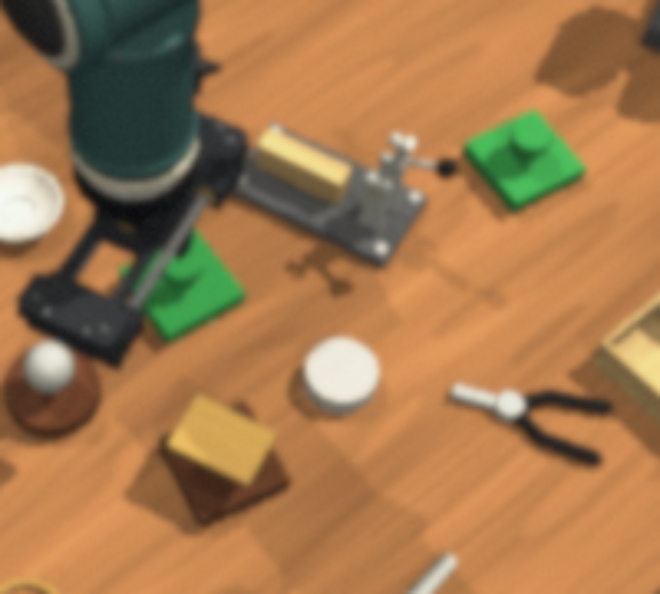

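The plate is flat on the stake, about 2 mm off centre. The finger stands open and the arm is clear of everything.

```bash
python3 -c "
from station import *
print(job_done(),read_state()['time_s'])"
```

```text
the job is handed in; nothing more can be done
the job is handed in; nothing more can be done
```

I swung the rectangular plate's finger open by its knob, then set the plate on the flat-topped brown stake. The job was handed in at about 18 s of robot time, and no verdict was reported.

- **Finger:** I gripped the knob, carried it round its arc to about 1.5 rad and let go. In the last scene picture it stands open by itself. I did not measure its final angle. While it swung, the plate stayed within about 2 mm of where it lay.
- **Plate:** I set it down until it touched the stake (about 6 N upward on the tool), then released it. Its measured centre is (0.659, 0.038), and the stake face is at (0.659, 0.040), so it is about 2 mm off. The tilt is under 0.003 rad, with the plate's top at z = 0.0556.
- **Arm:** It was clear of everything at hand-in, and the force reading was near zero.
- **Odd readings:** The jaws read 15 mm on the 18 mm knob, but the hold did not slip. There was a brief sideways push of 5 N at touchdown.

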